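# Set the cover of a ceiling light's terminal housing to the green terminal

### The arm

A 6-joint arm with a two-finger parallel gripper is mounted at the origin on the work surface. World frame = base frame: x ahead of the robot, y to its left, z up, the work surface at z = 0. Lengths are in mm, angles in rad, forces in N, time in s.
With the tool pointing down it reaches from about 250 to 800 mm from the base axis. Payload 3.9 kg.
Tool frame: the origin (TCP) lies midway between the tips of the shut fingers; the grasp point (between the pads) lies 19 mm behind it; x points along the fingers, z is the direction in which the jaws open and shut, and the axes are right-handed (so a half turn about x gives the same grasp; the last joint's range is limited). The gripper opens to 85 mm and grips with 20 to 120 N. Pads are 22 mm wide; open, the fingers measure 114 mm over their backs; the gripper's body (76 mm by 85 mm) begins 54 mm behind the grasp point. The pads swing forward as they close: fully open they stand 13 mm farther back than shut.
Start: joints at [-1.308, 0.26, -0.138, 1.173, 0, 1.571], TCP at [136.383, -506.966, 208.404] pointing down, gripper open.
Joint ranges: [-2.78, 2.78], [-0.83, 1.72], [-1.28, 1.37], [-1.9, 2.12], [-1.57, 1.48], [-3.14, 3.14]. Speed limits (rad/s): [2.57, 2.57, 3.14, 3.14, 3.14, 3.14].

### API

Orientations are given as a unit quaternion [w, x, y, z].
In Python, from rig import telemetry, capture, calibration, workorder gives the robot as it stands. The module is installed in compiled form; this text tells all that it offers.
- The arm moves only by the tool arm_command, never from a script. Its argument "deltas" is a list of rows, each an object with "travel": the shift along the world's x, y, z in cm, a list of three; "delta_rot": the turn, a rotation vector about the world's x, y, z in rad, a list of three; "jaw": the closure in counts, from 0 (fully open) to 255 (shut). In form: [{"travel": [tx, ty, tz], "delta_rot": [rx, ry, rz], "jaw": jaw}, ...]. A call has 1 to 20 rows; each row shifts and turns the commanded pose from where the row before left it; what a row does not reach is not made up. A row lasts 1/8 s, in which the tool goes at most 62.5 mm and 10.7 degrees, less where a joint would pass 70% of its speed; a pose out of reach is approached as far as the arm can. A call with a gripper value outside its range is refused whole. The fingers move at their own pace and stop on an object; "newtons" is the grip in N (left out, the last holds). Time passes only in rows, so rows that do not move let the fingers close. It gives the time, the measured TCP pose, the force and the opening at its end, in the units of the state.
- telemetry.read_state(): the state, without advancing time (a new reading comes with each control period).
- capture(name): name is "side" or "top"; returns (picture, depth): 384x512x3 uint8, red, green, blue; 384x512 float32, mm along the optical axis (not along the pixel's ray), 0 where there is no reading.
- calibration(name): a dict with "vfov" (degrees; the focal length in pixels is half the picture's height over the tangent of half this angle, whatever the lens; pixels are square), "cx", "cy" (the principal point, pixels), "world_to_cam" (4x4, takes a point from world to camera coordinates). Camera axes: x right, y down, z forward; pixel columns grow to the right and rows downward; lengths in mm; the calibration is good to about 2 mm. A picture is of the moment at which its call begins. calibration takes no time and is no camera call.
- workorder.finish_job(): hands the job in, once; it reports no verdict.
The state is a dict: "time_s": time; "qpos": joint angles; "joint_vel": joint speeds; "joint_torque": joint torques, N m; "position": TCP position; "tcp_rot": TCP orientation; "force": force on the tool from outside, world axes, zero at the start; "torque": the same for the moment, N m; "gripper_width": finger opening in mm.
Only numpy, scipy, OpenCV 4.12 (cv2) and the standard library are available. Lean on these libraries where they do the work, as an engineer would, in place of code of your own. Each camera call takes 0.05 s, during which the arm holds its last target.

### The job

The round terminal housing of a dismantled ceiling light lies in a tilted bench cradle, its perforated cover turned the wrong way and riding on top of three locating pins. Turn the cover until its opening is over the well with the green tab and the cover drops fully home over the pins, flat on the housing, then let go. Leave the two brass nuts, the screwdriver and the amber glass shade where they lie.

Things in the scene. Friction and masses are not known exactly. Their poses are not given: they have to be found in the camera images.
- housing: Cream round terminal housing, 132 mm across, 26 mm thick, fixed in a blue and black bench cradle. Origin: centre of its flat top deck. z: its axis, square to the deck, 0.45 rad (26 degrees) from vertical, leaning towards the robot, up to 20 degrees aside. x: from the centre to the green well; it may point any way round the axis. The tabs stand 59 to 81 mm from the axis.
- post_top (a point): On the housing: top of the steel post fixed in the deck's middle, 13 mm in diameter, 20 mm high. Round it, 44 mm from the axis, three steel pins (7 mm thick, 7 mm high) stand 120 degrees apart, half-way between the wells, but all shifted together by up to 0.2 rad (11 degrees) either way. The cover hides them; their exact place is unknown and must be felt.
- green_well (a point): On the housing: middle of the mouth of the well with the green tab, 29 mm from the axis along the housing's x, at deck level. A well is a pocket 20 to 38 mm from the axis, 40 degrees wide and 14 mm deep, with a tab 20 mm wide sticking out of the rim.
- red_well (a point): The same for the red tab, 120 degrees counter-clockwise (seen from above) from green. Wrong well.
- blue_well (a point): The same for the blue tab, 240 degrees counter-clockwise from green. Wrong well.
- cover: Loose light-grey round metal cover, 110 mm across, plate 5 mm thick, 0.1 to 0.2 kg, with a black grip collar. Origin: centre of the plate's underside. z: its axis, up. x: through its opening. At the start it rides on the pin tips, underside 7 mm above the deck (a little askew perhaps), its x 0.55 to 1.6 rad counter-clockwise (seen from above) from the housing's x.
- collar (a point): On the cover's axis, 22 mm above the plate's underside. The black collar is a tube along the axis, 32 mm outside diameter, top 34 mm above the plate's underside (29 above its top face), round the housing's post with about 0.9 mm play; a good grip. It leaves the post when the cover is 20 mm above the deck.
- opening (a point): On the cover: middle of the opening, 29 mm from the axis along the cover's x, level with the plate's underside. The opening spans 48 degrees, 21 to 38 mm from the axis; an orange mark is on the rim beside it.
- pin_hole (a point): On the cover: middle of one of its three pin holes, 44 mm from the axis at 60, 180 (this one) and 300 degrees from x, 10 mm wide round the circle and 13 mm radially. When they are over the pins (within about 0.035 rad) the cover goes down 7 mm onto the deck; to turn again lift it 8 mm. It drops over the red and blue wells too, which is wrong.
- nut_a: Bystander: brass cap nut standing on the bench, 20 mm across, 21 mm high, origin under its centre.
- nut_b: Bystander: a second brass cap nut of the same size.
- screwdriver: Bystander: screwdriver lying on the bench, about 200 mm long.
- shade: Bystander: amber glass bowl shade, 150 mm across, 70 mm high, standing open side up, origin under its centre.

How it is judged:
By the outcome, as a careful person would: the job done as asked, in the order asked, and still so for the second after the job is handed in, with the robot touching nothing.
It also fails if it takes over 64 s, if anything falls off the work surface, if the arm or the gripper's body presses on something with over 40 N, if the wrist force passes 120 N, or if a joint passes its speed limit or range.

## Working session

There is one attempt and no reset: what is moved stays moved. The work goes in short steps, Python scripts to look and compute and a tool call to move; the robot and the scene stay as the last step left them, time stands still between calls to the robot, and variables do not carry over. Pictures are saved under pics/ and viewed, and the job is handed in when it is done.

Besides the shell and the picture viewer there is one more tool, called after "Call:" as a command line: name --argument value ..., lists and objects as JSON in quotes. arm_command: Moves the arm, as the interface text tells. Its arguments: {"type":"object","properties":{"deltas":{"type":"array","items":{"type":"object","properties":{"travel":{"type":"array","items":{"type":"number"}},"delta_rot":{"type":"array","items":{"type":"number"}},"jaw":{"type":"number"}}}},"newtons":{"type":"number"}},"required":["deltas"]}

```bash
mkdir -p pics; cat > h.py <<'E'
import numpy as np, cv2
from rig import telemetry, capture, calibration, workorder
def cam(n):
    c=calibration(n); f=192/np.tan(np.radians(c['vfov'])/2); return f,c['cx'],c['cy'],np.array(c['world_to_cam'])
def unproj(n,u,v,d):
    f,cx,cy,T=cam(n); p=np.stack([(u-cx)*d/f,(v-cy)*d/f,d*np.ones_like(u*1.0)],-1)
    return (p-T[:3,3])@T[:3,:3]
def proj(n,P):
    f,cx,cy,T=cam(n); p=np.atleast_2d(P)@T[:3,:3].T+T[:3,3]
    return np.c_[p[:,0]/p[:,2]*f+cx,p[:,1]/p[:,2]*f+cy]
E
python3 - <<'E'
from h import *
for n in ['side','top']:
    p,d=capture(n); np.save(f'{n}0.npy',p); np.save(f'{n}0d.npy',d)
    cv2.imwrite(f'pics/{n}0.png',cv2.resize(p[:,:,::-1],(768,576),interpolation=cv2.INTER_CUBIC))
    print(calibration(n), np.mean(d==0))
print(telemetry.read_state())
E
```

```text
{'vfov': 52.38368606668023, 'cx': 255.27014636221597, 'cy': 191.34564762992838, 'world_to_cam': array([[ 9.74938869e-01, -2.21460022e-01,  2.12051875e-02,
        -5.22922769e+02],
       [-1.04701297e-01, -5.40841814e-01, -8.34582393e-01,
         1.37823167e+02],
       [ 1.96295287e-01,  8.11446604e-01, -5.50474858e-01,
         7.63736407e+02],
       [ 0.00000000e+00,  0.00000000e+00,  0.00000000e+00,
         1.00000000e+00]])} 0.0037180582682291665
{'vfov': 44.31318089756935, 'cx': 255.71701868680466, 'cy': 194.47679702294514, 'world_to_cam': array([[-1.15077831e-02, -9.99820119e-01, -1.50764748e-02,
         1.94243915e+01],
       [-9.98468521e-01,  1.23055505e-02, -5.39368689e-02,
         5.49506445e+02],
       [ 5.41126910e-02,  1.44326917e-02, -9.98430525e-01,
         1.20119469e+03],
       [ 0.00000000e+00,  0.00000000e+00,  0.00000000e+00,
         1.00000000e+00]])} 0.004124959309895833
{'time_s': 0.1, 'qpos': array([-1.30800664e+00,  2.60630934e-01, -1.39237920e-01,  1.17270155e+00,
        3.00356828e-06,  1.57077941e+00]), 'joint_vel': array([-0.00132984, -0.00093441,  0.00458089, -0.00012116, -0.00066184,
        0.00117289]), 'joint_torque': array([-2.54175364e-03, -4.06508482e+01,  2.54527956e+01,  1.00608106e-02,
        2.39512346e-06,  5.15112006e-06]), 'position': array([ 136.21374959, -506.34637943,  207.64237364]), 'tcp_rot': array([ 0.56070486,  0.43055903,  0.56169917, -0.42979416]), 'force': array([0.27694023, 0.16848936, 0.45698735]), 'torque': array([ 0.061088  ,  0.01876706, -0.00968734]), 'gripper_width': 85.46343287487743}
```

View pics/side0.png

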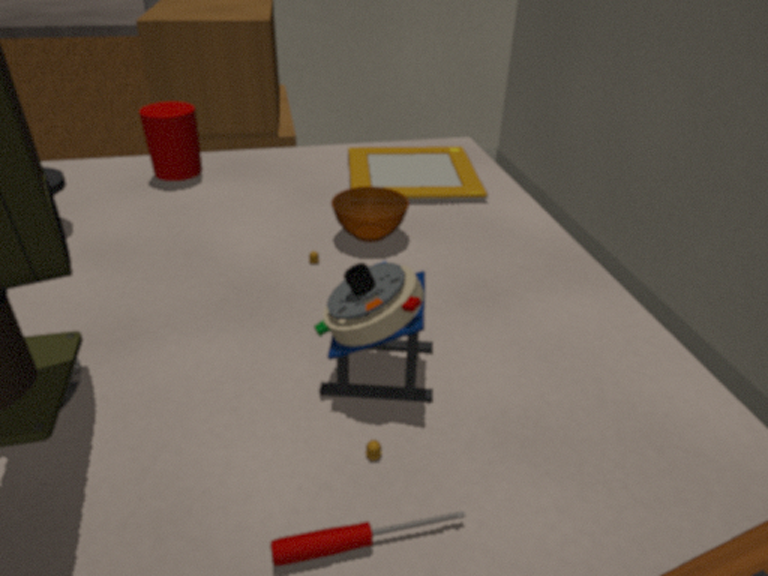

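View pics/top0.png

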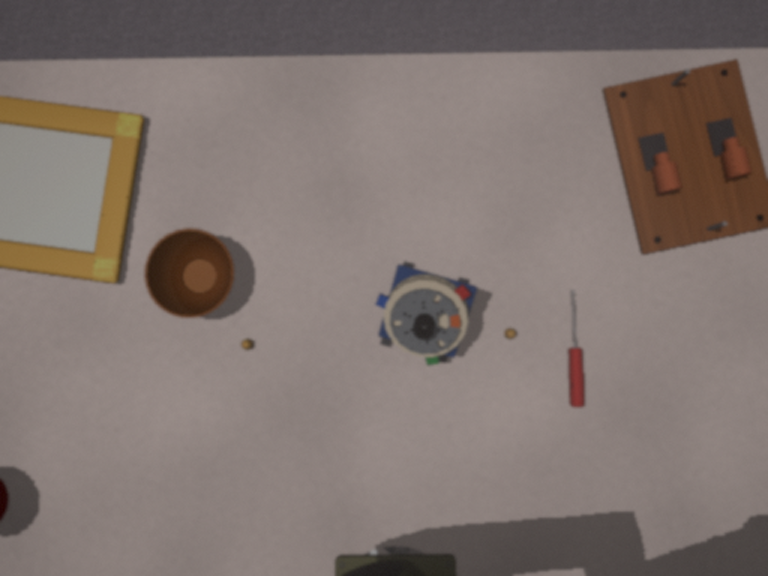

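```bash
python3 - <<'E'
from h import *
p=np.load('top0.npy'); cv2.imwrite('pics/topc.png',cv2.resize(p[165:255,235:335,::-1],(800,720)[:2],interpolation=cv2.INTER_CUBIC)[:600*2] if 0 else cv2.resize(p[170:250,240:330,::-1],(675,600),interpolation=cv2.INTER_CUBIC))
p=np.load('side0.npy'); cv2.imwrite('pics/sidec.png',cv2.resize(p[165:245,205:295,::-1],(675,600),interpolation=cv2.INTER_CUBIC))
E
```

```text
(no output)
```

View pics/topc.png

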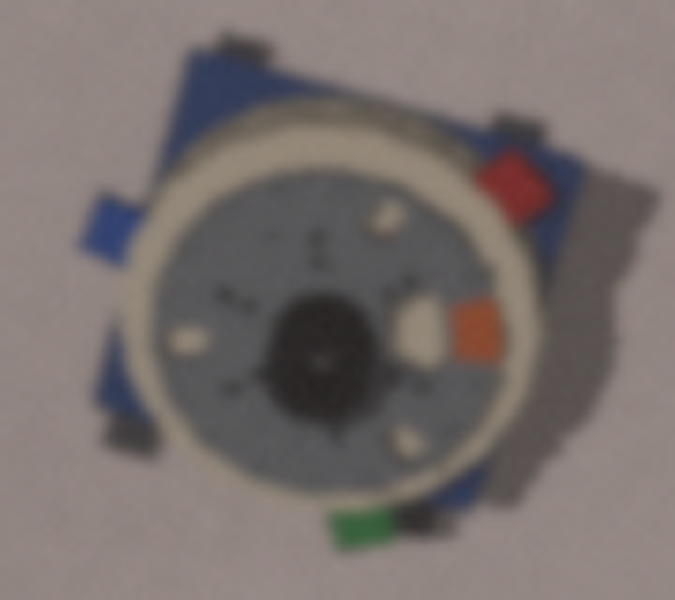

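View pics/sidec.png

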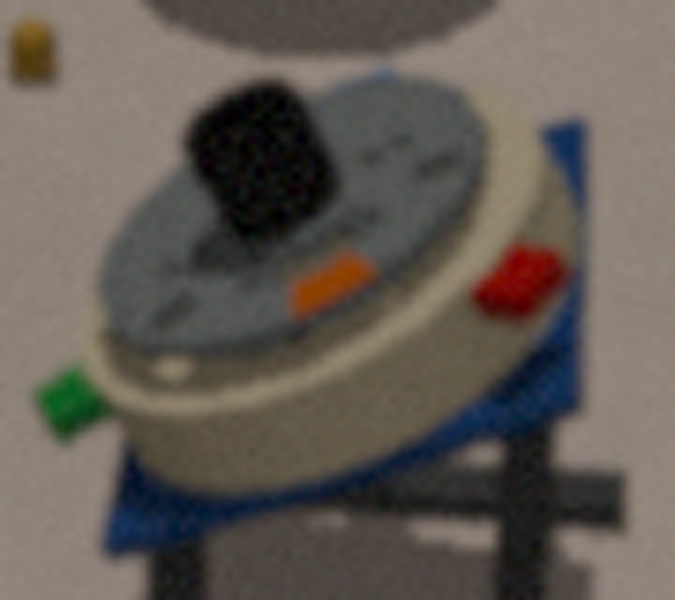

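```bash
python3 - <<'E'
from h import *
def plane(P):
    P=P.copy()
    for _ in range(8):
        c=P.mean(0); n=np.linalg.svd(P-c,full_matrices=False)[2][2]; n*=np.sign(n[2])
        r=(P-c)@n; P=P[abs(r)<max(2*r.std(),.5)]
    return c,n,r.std(),len(P)
for n,(v0,v1,u0,u1) in {'top':(170,250,240,330),'side':(165,245,205,295)}.items():
    p=np.load(n+'0.npy').astype(np.uint8); d=np.load(n+'0d.npy')
    v,u=np.mgrid[v0:v1,u0:u1]; X=unproj(n,u,v,d[v0:v1,u0:u1]); c=p[v0:v1,u0:u1]
    hsv=cv2.cvtColor(c,cv2.COLOR_RGB2HSV).astype(int); H,S,V=hsv[...,0],hsv[...,1],hsv[...,2]
    z=X[...,2]
    M={'green':(abs(H-60)<15)&(S>120),'red':((H<4)|(H>174))&(S>150),'blue':(abs(H-114)<10)&(S>110)&(V>110),'orange':(abs(H-9)<5)&(S>140),
       'collar':(V<50)&(z>110),'grey':(H>80)&(H<125)&(S<70)&(V>60)&(z>60),'cream':(H>15)&(H<40)&(S>25)&(S<90)&(z>60)}
    for k,m in M.items():
        P=X[m]
        if len(P)<4: print(n,k,len(P)); continue
        print(n,k,len(P),np.median(P,0).round(1),P.std(0).round(1),'px',u[m].mean().round(1),v[m].mean().round(1))
        if k in('grey','cream','collar'):
            c0,nn,s,N=plane(P); print('   plane',c0.round(1),nn.round(3),s.round(2),N,'tilt',np.arccos(nn[2]).round(3))
E
```

```text
top green 0
top red 28 [ 542.  -109.2  149.6] [3.4 3.7 2.5] px 308.2 194.4
top blue 20 [528.5  15.4 127.5] [3.2 2.9 2.3] px 254.1 200.6
top orange 29 [496.5 -97.2 142.3] [  4.5  17.2 198.4] px 303.1 213.6
top collar 161 [487.9 -50.2 159.2] [ 9.2  8.4 84.5] px 282.5 217.4
   plane [489.2 -49.  164.4] [-0.078 -0.996  0.041] 7.6 161 tilt 1.53
top grey 435 [515.3 -40.  128.4] [35.2 36.1 93.3] px 280.4 208.9
   plane [508.5 -45.7 135.3] [-0.948  0.317  0.009] 35.05 435 tilt 1.562
top cream 712 [531.  -64.  137.1] [35.3 38.2 83.4] px 285.3 203.9
   plane [518.2 -60.1 132.8] [-0.421  0.126  0.898] 1.35 490 tilt 0.455
side green 52 [440.  -67.   94.9] [22.1  6.6 27.3] px 220.6 209.6
side red 66 [ 541.  -113.7  147.9] [15.6 17.7  3.4] px 271.0 200.6
side blue 0
side orange 59 [ 501.  -100.5  143.2] [25.  73.9 52.2] px 253.4 201.0
side collar 366 [489.3 -61.9 150.5] [18.6 47.7 32.3] px 241.9 190.2
   plane [493.7 -67.6 151.9] [0.728 0.273 0.629] 8.48 327 tilt 0.891
side grey 162 [516.2 -65.  131.5] [35.6 34.6 17.3] px 250.3 197.8
   plane [508.2 -65.  133.7] [-0.208 -0.143  0.968] 10.27 144 tilt 0.256
side cream 1341 [ 500.7 -103.   123.6] [35.1 57.7 44.2] px 250.3 210.4
   plane [ 501.7 -106.6  127.7] [-0.439  0.589  0.679] 12.7 1182 tilt 0.825
```

```bash
cat > fit.py <<'E'
from h import *
from scipy.optimize import least_squares
def fit(tag):
    D={}
    for n,(v0,v1,u0,u1) in {'top':(170,250,240,330),'side':(165,245,205,295)}.items():
        p=np.load(n+tag+'.npy'); d=np.load(n+tag+'d.npy')
        v,u=np.mgrid[v0:v1,u0:u1]; X=unproj(n,u,v,d[v0:v1,u0:u1]); c=p[v0:v1,u0:u1]
        hsv=cv2.cvtColor(c,cv2.COLOR_RGB2HSV).astype(int); H,S,V=hsv[...,0],hsv[...,1],hsv[...,2]; z=X[...,2]
        ok=(z>40)&(z<220)&(abs(X[...,0]-500)<110)&(abs(X[...,1]+55)<110)
        M={'green':(abs(H-64)<14)&(S>90),'red':((H<5)|(H>174))&(S>140),'blue':(abs(H-114)<10)&(S>110)&(V>110),'orange':(abs(H-9)<5)&(S>140),
         'collar':(V<55)&(z>135),'grey':(H>80)&(H<130)&(S<75)&(V>60)&(z>90),'cream':(H>15)&(H<40)&(S>25)&(S<90)&(z>60)}
        er=lambda m,k: cv2.erode(m.astype(np.uint8),np.ones((k,k)))>0
        for k,m in M.items():
            m=m&ok
            if k in('grey',): m=er(m,3)
            D[n,k]=(X[m],u[m],v[m])
    return D
E
python3 - <<'E'
from fit import *
D=fit('0')
for k,(P,u,v) in D.items(): print(k,len(P),np.median(P,0).round(1) if len(P) else '')
G=np.r_[D['top','grey'][0],D['side','grey'][0]]; K=np.r_[D['top','collar'][0],D['side','collar'][0]]
# params: collar-axis point at plate underside (3), normal (2)
for src in ['top','side','both']:
    G=np.r_[D['top','grey'][0],D['side','grey'][0]] if src=='both' else D[src,'grey'][0]
    K=np.r_[D['top','collar'][0],D['side','collar'][0]] if src=='both' else D[src,'collar'][0]
    def nrm(q): n=np.array([q[3],q[4],1]); return n/np.linalg.norm(n)
    def res(q):
        n=nrm(q); r=(G-q[:3])@n-5
        k=K-q[:3]; h=k@n; rad=np.linalg.norm(k-h[:,None]*n,axis=1)
        rs=np.where(abs(rad-16)<abs(h-34),rad-16,h-34); rs=np.where(rad<15,h-34,rs)
        return np.r_[r,rs]
    s=least_squares(res,[505,-60,130,-.45,.12],loss='soft_l1',f_scale=1.); n=nrm(s.x)
    print(src,s.x[:3].round(1),n.round(3),'tilt',np.arccos(n[2]).round(3),'az',np.degrees(np.arctan2(n[1],n[0])).round(1),np.median(abs(res(s.x))).round(2))
E
```

```text
('top', 'green') 12 [435.3 -64.2  95.3]
('top', 'red') 36 [ 542.  -109.2  149.5]
('top', 'blue') 20 [528.5  15.4 127.5]
('top', 'orange') 28 [497.6 -97.3 142.3]
('top', 'collar') 178 [489.9 -49.6 158.6]
('top', 'grey') 0 
('top', 'cream') 708 [531.1 -64.3 137. ]
('side', 'green') 66 [440.7 -67.   94.9]
('side', 'red') 81 [ 540.5 -113.3  147.6]
('side', 'blue') 0 
('side', 'orange') 58 [ 501.3 -100.2  142.9]
('side', 'collar') 296 [489.8 -61.1 154.3]
('side', 'grey') 0 
('side', 'cream') 1329 [ 500.9 -102.8  123.3]
top [503.5 -59.  131.2] [-0.403  0.189  0.895] tilt 0.462 az 154.9 2.29
side [491.6 -30.4 139.8] [-0.017 -0.924  0.382] tilt 1.179 az -91.1 1.74
both [497.3 -43.8 126.1] [-0.223 -0.326  0.919] tilt 0.406 az -124.4 3.24
```

```bash
python3 - <<'E'
from h import *
for n,pts in {'top':[(210,270),(300,230),(230,430),(320,130),(450,430)],'side':[(200,190),(150,290),(420,110),(430,200),(260,150),(300,500)]}.items():
    p=np.load(n+'0.npy'); o=(240,170) if n=='top' else (205,165); d=np.load(n+'0d.npy')
    for a,b in pts:
        u,v=int(a/7.5+o[0]),int(b/7.5+o[1]); print(n,(u,v),p[v-1:v+2,u-1:u+2].mean((0,1)).round(),cv2.cvtColor(p,cv2.COLOR_RGB2HSV)[v,u],unproj(n,u,v,d[v,u]).round())
E
```

```text
top (268, 206) [88. 87. 89.] [135   6  90] [516. -17. 136.]
top (280, 200) [86. 85. 87.] [120   3  88] [529. -45. 149.]
top (270, 227) [88. 88. 89.] [120   3  90] [467. -21. 117.]
top (282, 187) [133. 123. 109.] [ 17  47 137] [559. -49. 151.]
top (300, 227) [86. 85. 85.] [150   3  82] [467. -91. 129.]
side (231, 190) [69. 71. 68.] [80 10 78] [480. -21. 122.]
side (225, 203) [83. 85. 83.] [50  9 86] [461. -59. 119.]
side (261, 179) [85. 87. 85.] [60  3 85] [537. -35. 149.]
side (262, 191) [83. 85. 83.] [70  9 85] [527. -82. 153.]
side (239, 185) [13. 12.  9.] [90 93 22] [488. -63. 159.]
side (245, 231) [31. 37. 50.] [111 143  48] [ 489. -115.   91.]
```

```bash
sed -i "s/'grey':.*(z>90),/'grey':(S<22)\&(V>62)\&(V<105)\&(z>100),/; s/'collar':(V<55)/'collar':(V<35)/" fit.py; grep -n grey fit.py | head -2
cat > pose.py <<'E'
from fit import *
def nrm(q): n=np.array([q[3],q[4],1]); return n/np.linalg.norm(n)
def cover(D,src):
    ss=['top','side'] if src=='both' else [src]
    G=np.concatenate([D[s,'grey'][0] for s in ss]); K=np.concatenate([D[s,'collar'][0] for s in ss])
    def res(q):
        n=nrm(q); r=(G-q[:3])@n-5
        k=K-q[:3]; h=k@n; rad=np.linalg.norm(k-h[:,None]*n,axis=1)
        rs=np.where(abs(rad-16)<abs(h-34),rad-16,h-34); rs=np.where(rad<14.5,h-34,rs)
        return np.r_[r,rs*1.5]
    s=least_squares(res,[505,-60,130,-.45,.12],loss='soft_l1',f_scale=1.); n=nrm(s.x)
    print(src,len(G),len(K),s.x[:3].round(1),n.round(3),'tilt',np.arccos(n[2]).round(3),'az',np.degrees(np.arctan2(n[1],n[0])).round(1),np.median(abs(res(s.x))).round(2))
    return s.x[:3],n
def angles(D,c,n):
    # fixed ref: e1 = world -x projected
    e1=np.array([-1.,0,0]); e1-=e1@n*n; e1/=np.linalg.norm(e1); e2=np.cross(n,e1)
    for k,(P,u,v) in D.items():
        if k[1] in('green','red','blue','orange') and len(P):
            m=np.median(P,0)-c; print(k,'ang',np.arctan2(m@e2,m@e1).round(3),'r',np.hypot(m@e1,m@e2).round(1),'h',(m@n).round(1))
E
python3 - <<'E'
from pose import *
D=fit('0')
for s in ['top','side','both']:
    c,n=cover(D,s)
    angles(D,c,n)
E
```

```text
11:         'collar':(V<35)&(z>135),'grey':(S<22)&(V>62)&(V<105)&(z>100),'cream':(H>15)&(H<40)&(S>25)&(S<90)&(z>60)}
15:            if k in('grey',): m=er(m,3)
top 749 0 [500.9 -52.  131.3] [-0.421  0.124  0.898] tilt 0.455 az 163.5 1.13
('top', 'green') ang 0.094 r 75.5 h -6.3
('top', 'red') ang 2.184 r 72.2 h -8.0
('top', 'blue') ang -1.957 r 72.6 h -6.7
('top', 'orange') ang 1.55 r 46.3 h 5.6
('side', 'green') ang 0.139 r 71.3 h -9.2
('side', 'red') ang 2.128 r 74.2 h -9.6
('side', 'orange') ang 1.62 r 49.4 h 4.2
side 465 264 [503.9 -59.7 132.2] [-0.414  0.127  0.901] tilt 0.448 az 162.9 1.1
('top', 'green') ang -0.009 r 77.8 h -5.4
('top', 'red') ang 2.218 r 64.5 h -6.4
('top', 'blue') ang -1.89 r 79.0 h -4.8
('top', 'orange') ang 1.475 r 38.8 h 6.9
('side', 'green') ang 0.028 r 73.2 h -8.3
('side', 'red') ang 2.156 r 66.2 h -8.0
('side', 'orange') ang 1.563 r 41.6 h 5.6
both 1214 264 [503.7 -59.5 132.8] [-0.419  0.115  0.9  ] tilt 0.45 az 164.6 0.94
('top', 'green') ang -0.001 r 77.9 h -5.6
('top', 'red') ang 2.22 r 64.6 h -6.7
('top', 'blue') ang -1.884 r 78.8 h -6.5
('top', 'orange') ang 1.479 r 38.9 h 6.7
('side', 'green') ang 0.037 r 73.3 h -8.5
('side', 'red') ang 2.157 r 66.4 h -8.3
('side', 'orange') ang 1.567 r 41.7 h 5.4
```

```bash
python3 - <<'E'
from h import *
def st(p,v0,v1,u0,u1):
    c=p[v0:v1,u0:u1,::-1].astype(float); c=np.clip((c/160)**.5*255,0,255).astype(np.uint8); return cv2.resize(c,(400,400),interpolation=cv2.INTER_CUBIC)
a=st(np.load('top0.npy'),200,235,265,300); b=st(np.load('side0.npy'),170,205,222,257)
cv2.imwrite('pics/collar.png',np.hstack([a,b]))
c=np.array([500.5,-52.5,131.2]); n=np.array([-.419,.119,.9])
for h in (0,5,34): 
  for m in('top','side'): print(h,m,proj(m,c+h*n))
d=np.load('top0d.npy')
print(unproj('top',282.6,218.5,d[217:221,281:285].mean()))
E
```

```text
0 top [[283.31301979 212.55831842]]
0 side [[244.53057161 193.60104408]]
5 top [[283.15345235 213.43605869]]
5 side [[243.40633194 191.58625867]]
34 top [[282.20079888 218.67636535]]
34 side [[236.73978867 179.63893594]]
[486.68383351 -50.04823643 145.38224869]
```

View pics/collar.png

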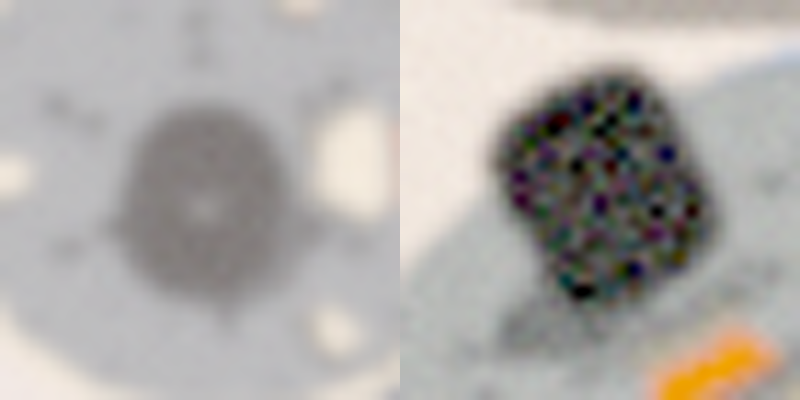

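```bash
cat >> pose.py <<'E'
from scipy.spatial.transform import Rotation as R
C0=np.array([500.5,-52.5,131.2]); N0=np.array([-.419,.119,.9]); N0/=np.linalg.norm(N0)
def state():
    s=telemetry.read_state(); q=s['tcp_rot']; return s,R.from_quat(np.r_[q[1:],q[0]])
E
python3 - <<'E'
from pose import *
D=fit('0'); angles(D,C0,N0)
s,r=state(); M=r.as_matrix(); print(M.round(3))
# base yaw to -0.1 region, then align x to -n
x=-N0
def align(M):
    a=np.cross(M[:,0],x); t=np.arctan2(np.linalg.norm(a),M[:,0]@x); return R.from_rotvec(a/np.linalg.norm(a)*t)*R.from_matrix(M)
y=np.arctan2(-38,450)+1.308
A=align((R.from_euler('z',y)*r).as_matrix())
for roll in (-1.571,1.571):
    T=A*R.from_rotvec([roll,0,0]); d=(T*r.inv()).as_rotvec(); print(roll,d.round(3),np.linalg.norm(d),'z',T.as_matrix()[:,2].round(2))
P=C0+130*N0; print(P, (P-s['position']).round(1))
E
```

```text
('top', 'green') ang 0.092 r 75.0 h -6.4
('top', 'red') ang 2.194 r 72.2 h -7.6
('top', 'blue') ang -1.957 r 73.2 h -7.0
('top', 'orange') ang 1.561 r 45.8 h 5.8
('side', 'green') ang 0.136 r 70.8 h -9.3
('side', 'red') ang 2.139 r 74.0 h -9.2
('side', 'orange') ang 1.631 r 48.9 h 4.5
[[-0.     0.966  0.26 ]
 [ 0.002  0.26  -0.966]
 [-1.     0.    -0.002]]
-1.571 [-0.632  0.063  2.731] 2.804063018679394 z [ 0.1   0.99 -0.08]
1.571 [-0.048 -0.451 -0.342] 0.567640322659407 z [-0.1  -0.99  0.08]
[446.02242709 -37.02784922 248.21626639] [309.8 469.3  40.6]
```

Call:
arm_command --deltas '[{"travel": [0, 0, 1], "delta_rot": [0, 0, -0.15], "jaw": 0}, {"travel": [0, 0, 1], "delta_rot": [0, 0, 0], "jaw": 0}, {"travel": [0, 0, 0], "delta_rot": [0, 0, 0], "jaw": 0}]'

```text
time_s: 0.48
position: [136.5, -507.5, 229.2]
tcp_rot: [0.528, 0.47, 0.527, -0.471]
force: [-0.2, -0.8, 0.2]
gripper_width: 85.3
```

```bash
python3 -c "
from pose import *
s,r=state(); print(s['qpos'].round(3),s['position'],s['force'])"
```

```text
[-1.308  0.252 -0.095  1.222  0.     1.719] [ 136.54643414 -507.53663314  229.1735479 ] [-0.15486647 -0.7707528   0.23909932]
```

```bash
cat >> pose.py <<'E'
def align(M,x=-N0):
    M=M.as_matrix(); a=np.cross(M[:,0],x); t=np.arctan2(np.linalg.norm(a),M[:,0]@x); 
    return R.from_rotvec(a/np.linalg.norm(a)*t)*R.from_matrix(M)
E
python3 -c "
from pose import *
s,r=state(); A=align(R.from_euler('z',1.22)*r)*R.from_rotvec([0.5-1.719,0,0]); d=(A*r.inv()).as_rotvec(); print(d,np.linalg.norm(d)); print(A.as_quat().round(4).tolist()); print(C0+130*N0-s['position'])"
```

```text
[-0.58108387 -0.04142704  2.38700685] 2.4570666198026823
[-0.4351, 0.494, 0.2155, 0.7213]
[309.47599295 470.50878392  19.04271849]
```

Call:
arm_command --deltas '[{"travel": [2.06, 3.14, 0.13], "delta_rot": [-0.0387, -0.0028, 0.1591], "jaw": 0}, {"travel": [2.06, 3.14, 0.13], "delta_rot": [-0.0387, -0.0028, 0.1591], "jaw": 0}, {"travel": [2.06, 3.14, 0.13], "delta_rot": [-0.0387, -0.0028, 0.1591], "jaw": 0}, {"travel": [2.06, 3.14, 0.13], "delta_rot": [-0.0387, -0.0028, 0.1591], "jaw": 0}, {"travel": [2.06, 3.14, 0.13], "delta_rot": [-0.0387, -0.0028, 0.1591], "jaw": 0}, {"travel": [2.06, 3.14, 0.13], "delta_rot": [-0.0387, -0.0028, 0.1591], "jaw": 0}, {"travel": [2.06, 3.14, 0.13], "delta_rot": [-0.0387, -0.0028, 0.1591], "jaw": 0}, {"travel": [2.06, 3.14, 0.13], "delta_rot": [-0.0387, -0.0028, 0.1591], "jaw": 0}, {"travel": [2.06, 3.14, 0.13], "delta_rot": [-0.0387, -0.0028, 0.1591], "jaw": 0}, {"travel": [2.06, 3.14, 0.13], "delta_rot": [-0.0387, -0.0028, 0.1591], "jaw": 0}, {"travel": [2.06, 3.14, 0.13], "delta_rot": [-0.0387, -0.0028, 0.1591], "jaw": 0}, {"travel": [2.06, 3.14, 0.13], "delta_rot": [-0.0387, -0.0028, 0.1591], "jaw": 0}, {"travel": [2.06, 3.14, 0.13], "delta_rot": [-0.0387, -0.0028, 0.1591], "jaw": 0}, {"travel": [2.06, 3.14, 0.13], "delta_rot": [-0.0387, -0.0028, 0.1591], "jaw": 0}, {"travel": [2.06, 3.14, 0.13], "delta_rot": [-0.0387, -0.0028, 0.1591], "jaw": 0}, {"travel": [0, 0, 0], "delta_rot": [0, 0, 0], "jaw": 0}, {"travel": [0, 0, 0], "delta_rot": [0, 0, 0], "jaw": 0}, {"travel": [0, 0, 0], "delta_rot": [0, 0, 0], "jaw": 0}]'

```text
time_s: 2.72
position: [444.7, -36.7, 247.7]
tcp_rot: [0.721, -0.434, 0.495, 0.214]
force: [-0.8, -0.5, 0.2]
gripper_width: 85.3
```

```bash
cat > st.py <<'E'
from pose import *
import sys
h=float(sys.argv[1])
s,r=state(); A=align(r); print('t',s['time_s'].__round__(2),'q',s['qpos'].round(3),'F',s['force'].round(2),'T',s['torque'].round(2),'w',round(s['gripper_width'],1))
v=s['position']-C0; print('h',(v@N0).round(2),'lat',(v-v@N0*N0).round(2))
print('rotfix',(A*r.inv()).as_rotvec().round(4),'to h',h,(C0+h*N0-s['position']).round(2))
M=r.as_matrix(); e1=np.array([-1.,0,0]); e1-=e1@N0*N0; e1/=np.linalg.norm(e1); z=M[:,2]; print('zang',np.arctan2(z@np.cross(N0,e1),z@e1).round(4), 'Fn',(s['force']@N0).round(2))
E
python3 st.py 60; python3 - <<'E'
from h import *
for n in ['side','top']:
    p,d=capture(n); cv2.imwrite(f'pics/{n}1.png',p[:,:,::-1])
a=[cv2.resize(cv2.imread(f'pics/{n}1.png')[100:260,170:370],(400,320)) for n in('side','top')]
cv2.imwrite('pics/b1.png',np.hstack(a))
E
```

```text
t 2.73 q [ 0.016 -0.223 -0.65   0.711 -0.128  0.58 ] F [-0.77 -0.51  0.16] T [ 0.14  0.37 -0.02] w 85.3
h 130.08 lat [-1.24  0.34 -0.62]
rotfix [ 0.0016 -0.0017  0.001 ] to h 60.0 [ 30.61  -8.68 -62.46]
zang -2.1915 Fn 0.41
```

View pics/b1.png

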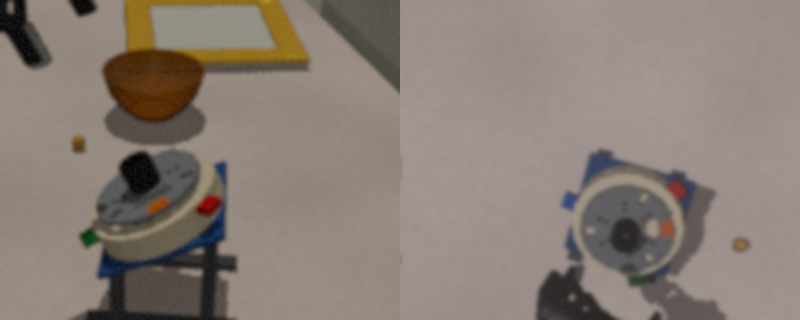

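```bash
python3 - <<'E'
from pose import *
s,r=state(); M=r.as_matrix(); P=s['position']
for n in('side','top'):
  for k in(0,42,-42): print(n,k,proj(n,P-13*M[:,0]+k*M[:,2]).round(1))
a=[cv2.resize(cv2.imread(f'pics/{n}1.png')[y:y+160,x:x+200],(400,320)) for n,x,y in(('side',120,50),('top',200,180))]
cv2.imwrite('pics/b2.png',np.hstack(a))
E
```

```text
side 0 [[208.6 130.5]]
side 42 [[218.3 118.7]]
side -42 [[198.1 143.3]]
top 0 [[278.  241.4]]
top 42 [[260.6 230.8]]
top -42 [[295.2 252. ]]
```

View pics/b2.png

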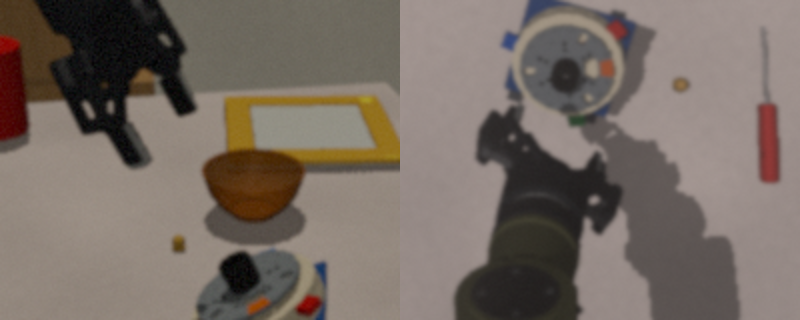

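```bash
python3 - <<'E'
from pose import *
s,r=state(); M=r.as_matrix(); P=s['position']; print(M.round(2))
for n,roi in(('side',(60,160,140,235)),('top',(220,300,220,320))):
    p,d=capture(n); v0,v1,u0,u1=roi; v,u=np.mgrid[v0:v1,u0:u1]
    X=unproj(n,u,v,d[v0:v1,u0:u1]); Q=(X-P)@M; V=p[v0:v1,u0:u1].max(2)
    m=(V<60)&(abs(Q[...,2])<70)&(abs(Q[...,1])<60)&(abs(Q[...,0])<200)
    for lo,hi in((-70,-35),(35,70),(-15,15)):
        k=m&(Q[...,2]>lo)&(Q[...,2]<hi)
        if k.sum()>3: print(n,lo,k.sum(),'x pct',np.percentile(Q[k][:,0],[50,90,95,99,100]).round(1),'y',np.percentile(Q[k][:,1],[5,95]).round(1),'z',np.percentile(Q[k][:,2],[5,95]).round(1))
    I=np.where(m); 
    cv2.imwrite(f'pics/{n}2.png',cv2.resize(p[v0:v1,u0:u1,::-1],None,fx=4,fy=4))
E
```

```text
[[ 0.42 -0.74  0.53]
 [-0.12  0.53  0.84]
 [-0.9  -0.41  0.13]]
side -70 1076 x pct [-117.9  -62.3  -52.1  -44.3  -40.4] y [-15.    6.6] z [-69.3 -36.2]
side 35 493 x pct [-81.4 -48.3 -43.7 -39.6 -37.7] y [-14.6   5.7] z [39.9 65.8]
side -15 306 x pct [-122.2 -101.3  -99.2  -96.9  -95.8] y [-21.6 -11.7] z [-13.2  13.7]
top -70 366 x pct [-102.7  -72.3  -60.6  -50.3  -47.7] y [-13.5   5.1] z [-66.6 -39.1]
top 35 403 x pct [-117.3  -85.4  -80.7  -56.6  -47.3] y [-13.3   6.4] z [35.7 68.7]
top -15 368 x pct [-175.3   96.1   98.1  106.9  110.8] y [-38.    9.8] z [-13.2  13.4]
```

View pics/side2.png

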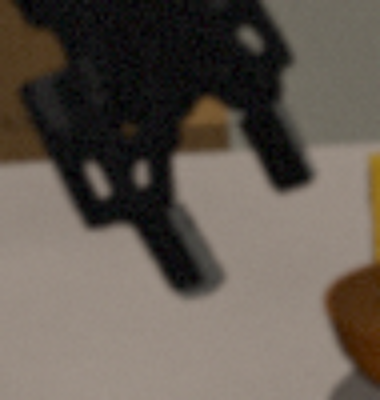

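Call:
arm_command --deltas '[{"travel": [0, 0, 0], "delta_rot": [0, 0, 0], "jaw": 145}, {"travel": [0, 0, 0], "delta_rot": [0, 0, 0], "jaw": 145}, {"travel": [0, 0, 0], "delta_rot": [0, 0, 0], "jaw": 145}, {"travel": [0, 0, 0], "delta_rot": [0, 0, 0], "jaw": 145}, {"travel": [0, 0, 0], "delta_rot": [0, 0, 0], "jaw": 145}, {"travel": [0, 0, 0], "delta_rot": [0, 0, 0], "jaw": 145}]' --newtons 40

```text
time_s: 3.68
position: [445.4, -35.9, 247.9]
tcp_rot: [0.721, -0.434, 0.495, 0.215]
force: [0.6, 0.0, -0.4]
gripper_width: 37.2
```

```bash
cat > tip.py <<'E'
from pose import *
import sys
s,r=state(); M=r.as_matrix(); P=s['position']; print(P.round(1),'w',s['gripper_width'].round(1))
for n,roi in(('side',(60,170,140,255)),('top',(200,300,220,320))):
    p,d=capture(n); v0,v1,u0,u1=roi; v,u=np.mgrid[v0:v1,u0:u1]
    X=unproj(n,u,v,d[v0:v1,u0:u1]); Q=(X-P)@M; V=p[v0:v1,u0:u1].max(2)
    m=(V<60)&(abs(Q[...,2])<70)&(abs(Q[...,1])<40)&(abs(Q[...,0]+60)<80)
    for lo,hi in((-70,-10),(10,70)):
        k=m&(Q[...,2]>lo)&(Q[...,2]<hi)
        if k.sum()>3: print(n,lo,k.sum(),'x pct',np.percentile(Q[k][:,0],[50,90,95,99,100]).round(1))
    cv2.imwrite(f'pics/{n}{sys.argv[1]}.png',cv2.resize(p[v0:v1,u0:u1,::-1],(400,400)))
    print(n,[proj(n,P+a*M[:,0]+b*M[:,2]).round(1).tolist() for a in(0,-25) for b in(-20,20)])
cv2.imwrite(f'pics/tip{sys.argv[1]}.png',np.hstack([cv2.imread(f'pics/{n}{sys.argv[1]}.png') for n in('side','top')]))
E
python3 tip.py 3
```

```text
Traceback (most recent call last):
  File "tip.py", line 3, in <module>
    s,r=state(); M=r.as_matrix(); P=s['position']; print(P.round(1),'w',s['gripper_width'].round(1))
                                                                        ^^^^^^^^^^^^^^^^^^^^^^^^
AttributeError: 'float' object has no attribute 'round'
```

```bash
sed -i "s/s\['gripper_width'\].round(1)/round(s['gripper_width'],1)/" tip.py; python3 tip.py 3
```

```text
[445.4 -35.9 247.9] w 37.2
side -70 1532 x pct [-106.   -60.5  -46.   -34.1  -29.7]
side 10 844 x pct [-83.9 -41.8 -34.3 -27.5 -25.8]
side [[[207.5, 142.6]], [[216.9, 130.7]], [[200.5, 130.3]], [[210.3, 118.7]]]
top -70 402 x pct [-98.8 -64.4 -52.4 -40.4 -37.7]
top 10 386 x pct [-103.2  -74.3  -62.5  -42.2  -40.1]
top [[[286.3, 243.3]], [[270.0, 233.4]], [[285.4, 249.1]], [[268.8, 238.9]]]
```

View pics/tip3.png

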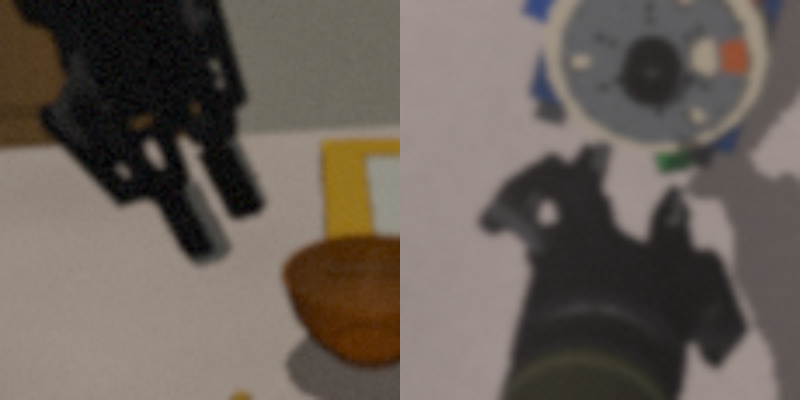

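Call:
arm_command --deltas '[{"travel": [0.5, -0.15, -1.06], "delta_rot": [0.0016, -0.0017, 0.001], "jaw": 50}, {"travel": [0.5, -0.15, -1.06], "delta_rot": [0, 0, 0], "jaw": 50}, {"travel": [1, -0.3, -2.12], "delta_rot": [0, 0, 0], "jaw": 50}, {"travel": [1, -0.3, -2.12], "delta_rot": [0, 0, 0], "jaw": 50}, {"travel": [1, -0.3, -2.12], "delta_rot": [0, 0, 0], "jaw": 50}, {"travel": [1, -0.3, -2.11], "delta_rot": [0, 0, 0], "jaw": 50}, {"travel": [0, 0, 0], "delta_rot": [0, 0, 0], "jaw": 50}, {"travel": [0, 0, 0], "delta_rot": [0, 0, 0], "jaw": 50}]'

```text
time_s: 4.78
position: [495.2, -51.0, 141.9]
tcp_rot: [0.722, -0.434, 0.494, 0.215]
force: [0.8, 0.2, 0.9]
gripper_width: 68.6
```

```bash
python3 st.py -16; cat > look.py <<'E'
from h import *
import sys
o=[]
for n,(v0,v1,u0,u1) in {'top':(160,250,235,325),'side':(130,240,195,305)}.items():
    p,d=capture(n); np.save(n+sys.argv[1]+'.npy',p); np.save(n+sys.argv[1]+'d.npy',d)
    c=p[v0:v1,u0:u1,::-1].astype(float); c=np.clip((c/200)**.7*255,0,255).astype(np.uint8)
    o.append(cv2.resize(c,(400,400),interpolation=cv2.INTER_CUBIC))
cv2.imwrite(f'pics/L{sys.argv[1]}.png',np.hstack(o))
E
python3 look.py 4
```

```text
t 4.78 q [-0.03  -0.034 -0.803  0.363 -0.106  0.537] F [0.76 0.18 0.93] T [ 0.07  0.33 -0.04] w 68.6
h 12.07 lat [-0.24  0.08 -0.12]
rotfix [-0.0007  0.0003 -0.0004] to h -16.0 [ 12.    -3.42 -25.14]
zang -2.1903 Fn 0.54
```

View pics/L4.png

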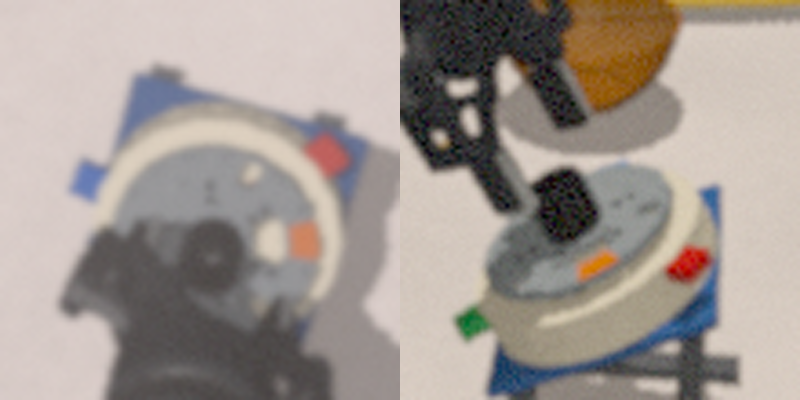

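Call:
arm_command --deltas '[{"travel": [0.5, -0.14, -1.0], "delta_rot": [0, 0, 0], "jaw": 50}, {"travel": [0.6, -0.17, -1.3], "delta_rot": [0, 0, 0], "jaw": 50}, {"travel": [0, 0, 0], "delta_rot": [0, 0, 0], "jaw": 50}, {"travel": [0, 0, 0], "delta_rot": [0, 0, 0], "jaw": 130}, {"travel": [0, 0, 0], "delta_rot": [0, 0, 0], "jaw": 130}, {"travel": [0, 0, 0], "delta_rot": [0, 0, 0], "jaw": 130}, {"travel": [0, 0, 0], "delta_rot": [0, 0, 0], "jaw": 130}]'

```text
time_s: 5.75
position: [506.5, -54.0, 119.3]
tcp_rot: [0.722, -0.434, 0.494, 0.215]
force: [0.1, 0.0, -0.5]
gripper_width: 41.7
```

```bash
python3 st.py -16;python3 look.py 5
```

```text
t 5.75 q [-0.037  0.016 -0.827  0.287 -0.103  0.53 ] F [ 0.07  0.03 -0.53] T [0.08 0.37 0.03] w 41.7
h -13.42 lat [0.39 0.06 0.17]
rotfix [-0.0007  0.0013 -0.0005] to h -16.0 [ 0.69 -0.36 -2.49]
zang -2.1902 Fn -0.5
```

View pics/L5.png

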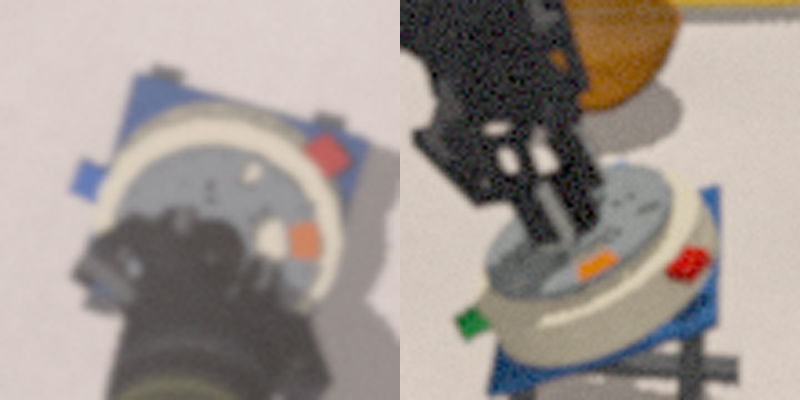

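Call:
arm_command --deltas '[{"travel": [0, 0, 0], "delta_rot": [0, 0, 0], "jaw": 160}, {"travel": [0, 0, 0], "delta_rot": [0, 0, 0], "jaw": 180}, {"travel": [0, 0, 0], "delta_rot": [0, 0, 0], "jaw": 200}, {"travel": [0, 0, 0], "delta_rot": [0, 0, 0], "jaw": 200}]' --newtons 40

```text
time_s: 6.35
position: [506.3, -54.1, 119.2]
tcp_rot: [0.722, -0.434, 0.494, 0.215]
force: [-3.4, 1.0, 5.1]
gripper_width: 30.3
```

```bash
python3 st.py -16
```

```text
t 6.35 q [-0.037  0.016 -0.827  0.287 -0.103  0.53 ] F [-3.39  1.04  5.05] T [ 0.06  0.64 -0.05] w 30.3
h -13.4 lat [0.18 0.04 0.08]
rotfix [-0.0006  0.0009 -0.0004] to h -16.0 [ 0.9  -0.35 -2.42]
zang -2.1903 Fn 6.09
```

Call:
arm_command --deltas '[{"travel": [0, 0, 0], "delta_rot": [0.042, -0.012, -0.09], "jaw": 200}, {"travel": [0, 0, 0], "delta_rot": [0.042, -0.012, -0.09], "jaw": 200}, {"travel": [0, 0, 0], "delta_rot": [0.042, -0.012, -0.09], "jaw": 200}, {"travel": [0, 0, 0], "delta_rot": [0, 0, 0], "jaw": 200}]'

```text
time_s: 6.85
position: [506.3, -54.4, 119.3]
tcp_rot: [0.779, -0.321, 0.52, 0.138]
force: [-4.4, -0.3, 4.9]
gripper_width: 30.2
```

```bash
python3 st.py -13.4; python3 look.py 6
```

```text
t 6.85 q [-0.037  0.016 -0.828  0.286 -0.103  0.831] F [-4.42 -0.29  4.87] T [ 0.02  0.6  -0.24] w 30.2
h -13.4 lat [ 0.18 -0.26  0.12]
rotfix [ 0.0001  0.0015 -0.0001] to h -13.4 [-0.18  0.26 -0.12]
zang -2.4909 Fn 6.2
```

View pics/L6.png

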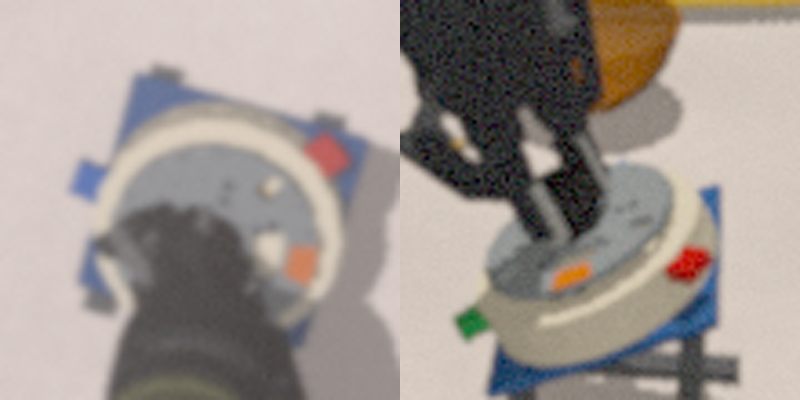

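Call:
arm_command --deltas '[{"travel": [0, 0, 0], "delta_rot": [0.0595, -0.0169, -0.1278], "jaw": 200}, {"travel": [0, 0, 0], "delta_rot": [0.0595, -0.0169, -0.1278], "jaw": 200}, {"travel": [0, 0, 0], "delta_rot": [0.0595, -0.0169, -0.1278], "jaw": 200}, {"travel": [0, 0, 0], "delta_rot": [0.0595, -0.0169, -0.1278], "jaw": 200}, {"travel": [0, 0, 0], "delta_rot": [0.0595, -0.0169, -0.1278], "jaw": 200}, {"travel": [0, 0, 0], "delta_rot": [0.0595, -0.0169, -0.1278], "jaw": 200}, {"travel": [0, 0, 0], "delta_rot": [0, 0, 0], "jaw": 200}]'

```text
time_s: 7.82
position: [503.9, -55.7, 118.3]
tcp_rot: [0.841, 0.028, 0.532, -0.091]
force: [-10.7, -3.9, 9.4]
gripper_width: 30.3
```

```bash
python3 st.py -13.4; python3 look.py 7
```

```text
t 7.83 q [-0.037  0.015 -0.83   0.289 -0.108  1.684] F [-10.7   -3.91   9.44] T [-0.6   1.2  -0.57] w 30.3
h -13.43 lat [-2.27 -1.6  -0.84]
rotfix [ 0.0041 -0.0023  0.0022] to h -13.4 [2.25 1.61 0.87]
zang 2.94 Fn 12.51
```

View pics/L7.png

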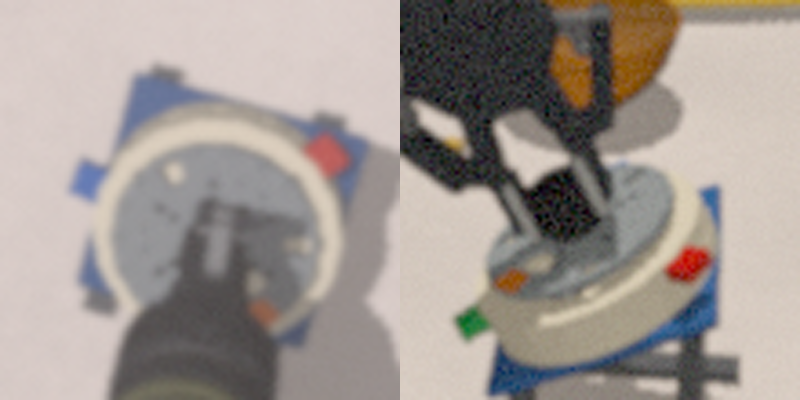

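Call:
arm_command --deltas '[{"travel": [-0.23, -0.13, -0.05], "delta_rot": [0, 0, 0], "jaw": 200}, {"travel": [0, 0, 0], "delta_rot": [0, 0, 0], "jaw": 200}]'

```text
time_s: 8.18
position: [503.6, -55.6, 118.2]
tcp_rot: [0.842, 0.029, 0.531, -0.089]
force: [-3.2, -0.1, 3.3]
gripper_width: 30.2
```

```bash
python3 st.py -13.4; python3 - <<'E'
from pose import *
p=np.load('top7.npy'); d=np.load('top7d.npy')
D=fit('7'); angles(D,C0,N0)
E
```

```text
t 8.18 q [-0.04   0.013 -0.834  0.284 -0.103  1.68 ] F [-3.2  -0.05  3.28] T [-0.09  0.64 -0.17] w 30.2
h -13.34 lat [-2.54 -1.54 -0.98]
rotfix [0.001  0.0006 0.0004] to h -13.4 [2.56 1.54 0.92]
zang 2.9409 Fn 4.29
('top', 'red') ang 2.193 r 71.8 h -8.3
('top', 'blue') ang -1.975 r 73.8 h -9.3
('top', 'orange') ang 0.497 r 48.9 h 4.7
('side', 'green') ang 0.119 r 69.7 h -8.7
('side', 'red') ang 2.145 r 74.4 h -9.2
('side', 'orange') ang 0.439 r 43.9 h 5.1
```

Call:
arm_command --deltas '[{"travel": [0.04, -0.01, -0.09], "delta_rot": [0.0126, -0.0036, -0.027], "jaw": 200}, {"travel": [0, 0, 0], "delta_rot": [0.0126, -0.0036, -0.027], "jaw": 200}, {"travel": [0, 0, 0], "delta_rot": [0.0126, -0.0036, -0.027], "jaw": 200}, {"travel": [0, 0, 0], "delta_rot": [0, 0, 0], "jaw": 200}]'

```text
time_s: 8.68
position: [503.6, -55.7, 118.1]
tcp_rot: [0.84, 0.066, 0.527, -0.113]
force: [-10.8, -0.4, 14.5]
gripper_width: 30.1
```

```bash
python3 st.py -13.4
```

```text
t 8.68 q [-0.04   0.013 -0.834  0.283 -0.104  1.769] F [-10.79  -0.44  14.53] T [-0.37  1.21  0.16] w 30.1
h -13.52 lat [-2.53 -1.57 -0.97]
rotfix [0.0014 0.0009 0.0005] to h -13.4 [2.48 1.58 1.08]
zang 2.852 Fn 17.55
```

Call:
arm_command --deltas '[{"travel": [-0.02, 0, 0.04], "delta_rot": [0.0126, -0.0036, -0.027], "jaw": 200}, {"travel": [0, 0, 0], "delta_rot": [0.0084, -0.0024, -0.018], "jaw": 200}, {"travel": [0, 0, 0], "delta_rot": [0, 0, 0], "jaw": 200}]'

```text
time_s: 9.05
position: [503.4, -55.7, 118.0]
tcp_rot: [0.838, 0.087, 0.524, -0.127]
force: [-9.5, 0.2, 9.1]
gripper_width: 30.3
```

Call:
arm_command --deltas '[{"travel": [0, 0, 0], "delta_rot": [0.0084, -0.0024, -0.018], "jaw": 200}, {"travel": [0, 0, 0], "delta_rot": [0.0084, -0.0024, -0.018], "jaw": 200}, {"travel": [0, 0, 0], "delta_rot": [0, 0, 0], "jaw": 200}]'

```text
time_s: 9.43
position: [503.3, -55.7, 118.0]
tcp_rot: [0.836, 0.104, 0.521, -0.137]
force: [-9.1, -0.1, 10.0]
gripper_width: 30.5
```

```bash
python3 st.py -13.4
```

```text
t 9.43 q [-0.04   0.013 -0.834  0.283 -0.104  1.859] F [-9.09 -0.06  9.99] T [-0.38  1.15  0.05] w 30.5
h -13.46 lat [-2.84 -1.63 -1.11]
rotfix [0.0015 0.0002 0.0007] to h -13.4 [2.81 1.64 1.16]
zang 2.7616 Fn 12.79
```

Call:
arm_command --deltas '[{"travel": [0, 0, 0], "delta_rot": [0.0084, -0.0024, -0.018], "jaw": 200}, {"travel": [0, 0, 0], "delta_rot": [0.0084, -0.0024, -0.018], "jaw": 200}, {"travel": [0, 0, 0], "delta_rot": [0, 0, 0], "jaw": 200}]'

```text
time_s: 9.8
position: [503.2, -55.7, 117.9]
tcp_rot: [0.834, 0.121, 0.518, -0.147]
force: [-9.5, -0.6, 10.1]
gripper_width: 30.3
```

Call:
arm_command --deltas '[{"travel": [0, 0, 0], "delta_rot": [0.0084, -0.0024, -0.018], "jaw": 200}, {"travel": [0, 0, 0], "delta_rot": [0.0084, -0.0024, -0.018], "jaw": 200}, {"travel": [0, 0, 0], "delta_rot": [0, 0, 0], "jaw": 200}]'

```text
time_s: 10.18
position: [503.1, -55.7, 117.7]
tcp_rot: [0.831, 0.137, 0.515, -0.158]
force: [-7.4, 0.6, 9.1]
gripper_width: 30.0
```

```bash
python3 st.py -13.4
```

```text
t 10.18 q [-0.04   0.013 -0.835  0.283 -0.104  1.94 ] F [-7.36  0.61  9.09] T [-0.37  1.09 -0.04] w 30.0
h -13.59 lat [-3.09 -1.6  -1.23]
rotfix [ 0.0014 -0.0002  0.0007] to h -13.4 [3.01 1.63 1.4 ]
zang 2.6812 Fn 11.34
```

Call:
arm_command --deltas '[{"travel": [0, 0, 0], "delta_rot": [0.0084, -0.0024, -0.018], "jaw": 200}, {"travel": [0, 0, 0], "delta_rot": [0.0084, -0.0024, -0.018], "jaw": 200}, {"travel": [0, 0, 0], "delta_rot": [0, 0, 0], "jaw": 200}]'

```text
time_s: 10.55
position: [503.2, -55.5, 117.2]
tcp_rot: [0.828, 0.154, 0.512, -0.168]
force: [-4.4, -1.4, 2.5]
gripper_width: 30.0
```

```bash
python3 st.py -13.4
```

```text
t 10.55 q [-0.04   0.014 -0.835  0.282 -0.103  1.98 ] F [-4.39 -1.42  2.53] T [-0.15  1.04 -0.28] w 30.0
h -14.1 lat [-3.16 -1.37 -1.29]
rotfix [ 0.0009 -0.0006  0.0005] to h -13.4 [2.87 1.45 1.92]
zang 2.6409 Fn 3.94
```

Call:
arm_command --deltas '[{"travel": [0, 0, 0], "delta_rot": [0.0084, -0.0024, -0.018], "jaw": 200}, {"travel": [0, 0, 0], "delta_rot": [0.0084, -0.0024, -0.018], "jaw": 200}, {"travel": [0, 0, 0], "delta_rot": [0, 0, 0], "jaw": 200}]'

```text
time_s: 10.92
position: [503.2, -55.5, 117.0]
tcp_rot: [0.825, 0.171, 0.509, -0.178]
force: [-4.4, -1.3, -1.6]
gripper_width: 30.3
```

```bash
python3 st.py -13.4; python3 look.py 8; python3 -c "
from pose import *
angles(fit('8'),C0,N0)"
```

```text
t 10.93 q [-0.04   0.015 -0.835  0.282 -0.103  2.02 ] F [-4.41 -1.34 -1.55] T [-0.18  1.32 -0.26] w 30.3
h -14.26 lat [-3.3  -1.32 -1.36]
rotfix [ 0.0007 -0.0008  0.0004] to h -13.4 [2.94 1.43 2.13]
zang 2.6008 Fn 0.29
('top', 'red') ang 2.191 r 71.8 h -8.1
('top', 'blue') ang -1.983 r 73.9 h -8.2
('side', 'green') ang 0.158 r 70.5 h -9.7
('side', 'red') ang 2.147 r 73.5 h -8.7
('side', 'orange') ang 0.201 r 45.0 h 3.5
```

View pics/L8.png

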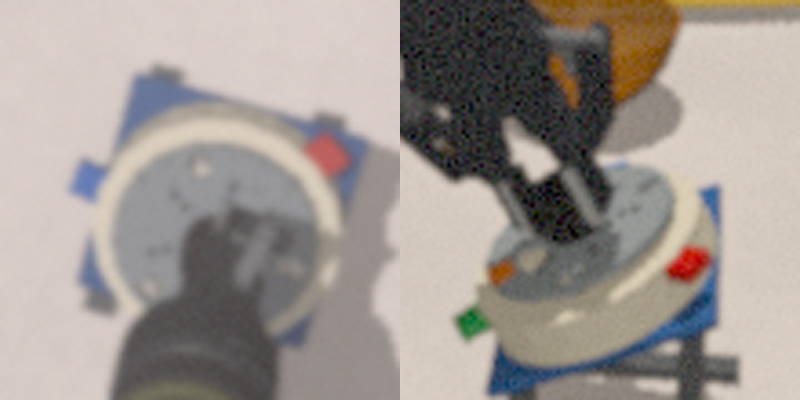

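Call:
arm_command --deltas '[{"travel": [0.04, -0.01, -0.09], "delta_rot": [0, 0, 0], "jaw": 200}, {"travel": [0.04, -0.01, -0.09], "delta_rot": [0, 0, 0], "jaw": 200}, {"travel": [0, 0, 0], "delta_rot": [0, 0, 0], "jaw": 200}]'

```text
time_s: 11.4
position: [503.9, -55.5, 115.4]
tcp_rot: [0.825, 0.171, 0.509, -0.178]
force: [-5.1, -1.8, -1.2]
gripper_width: 30.1
```

```bash
python3 st.py -20.4
```

```text
t 11.4 q [-0.04   0.018 -0.837  0.277 -0.103  2.019] F [-5.05 -1.82 -1.18] T [-0.09  1.52 -0.29] w 30.1
h -16.03 lat [-3.28 -1.13 -1.38]
rotfix [ 0.0003 -0.0006  0.0002] to h -20.4 [ 5.11  0.61 -2.56]
zang 2.601 Fn 0.84
```

Call:
arm_command --deltas '[{"travel": [0.04, -0.01, -0.09], "delta_rot": [0, 0, 0], "jaw": 200}, {"travel": [0.04, -0.01, -0.09], "delta_rot": [0, 0, 0], "jaw": 200}, {"travel": [0.04, -0.01, -0.09], "delta_rot": [0, 0, 0], "jaw": 200}, {"travel": [0, 0, 0], "delta_rot": [0, 0, 0], "jaw": 200}]'

```text
time_s: 11.9
position: [505.2, -55.9, 112.7]
tcp_rot: [0.825, 0.171, 0.509, -0.178]
force: [-4.5, -1.4, -1.1]
gripper_width: 30.1
```

```bash
python3 st.py -20.4
```

```text
t 11.9 q [-0.041  0.024 -0.84   0.268 -0.102  2.019] F [-4.47 -1.37 -1.09] T [-0.09  1.57 -0.26] w 30.1
h -18.97 lat [-3.28 -1.11 -1.38]
rotfix [ 0.0004 -0.0005  0.0002] to h -20.4 [3.88 0.94 0.09]
zang 2.601 Fn 0.73
```

Call:
arm_command --deltas '[{"travel": [0.04, -0.01, -0.09], "delta_rot": [0, 0, 0], "jaw": 200}, {"travel": [0.03, -0.01, -0.06], "delta_rot": [0, 0, 0], "jaw": 200}, {"travel": [0, 0, 0], "delta_rot": [0, 0, 0], "jaw": 200}]'

```text
time_s: 12.28
position: [505.6, -56.0, 111.5]
tcp_rot: [0.825, 0.171, 0.509, -0.178]
force: [-9.4, -0.5, 2.9]
gripper_width: 30.2
```

```bash
python3 st.py -20.4
```

```text
t 12.28 q [-0.041  0.027 -0.841  0.263 -0.102  2.018] F [-9.43 -0.46  2.87] T [-0.09  1.53 -0.25] w 30.2
h -20.3 lat [-3.38 -1.04 -1.44]
rotfix [ 0.0003 -0.0004  0.0002] to h -20.4 [3.43 1.03 1.35]
zang 2.6011 Fn 6.47
```

Call:
arm_command --deltas '[{"travel": [0.03, -0.01, -0.07], "delta_rot": [0, 0, 0], "jaw": 200}, {"travel": [0, 0, 0], "delta_rot": [0, 0, 0], "jaw": 200}]'

```text
time_s: 12.52
position: [505.7, -56.0, 111.4]
tcp_rot: [0.825, 0.171, 0.509, -0.178]
force: [-15.7, 1.4, 12.0]
gripper_width: 30.4
```

```bash
python3 st.py -20.4; python3 look.py 9
```

```text
t 12.53 q [-0.041  0.027 -0.842  0.262 -0.102  2.018] F [-15.68   1.36  12.01] T [-0.12  1.86 -0.33] w 30.4
h -20.41 lat [-3.4  -1.04 -1.44]
rotfix [ 0.0003 -0.      0.0001] to h -20.4 [3.39 1.04 1.46]
zang 2.6013 Fn 17.54
```

View pics/L9.png

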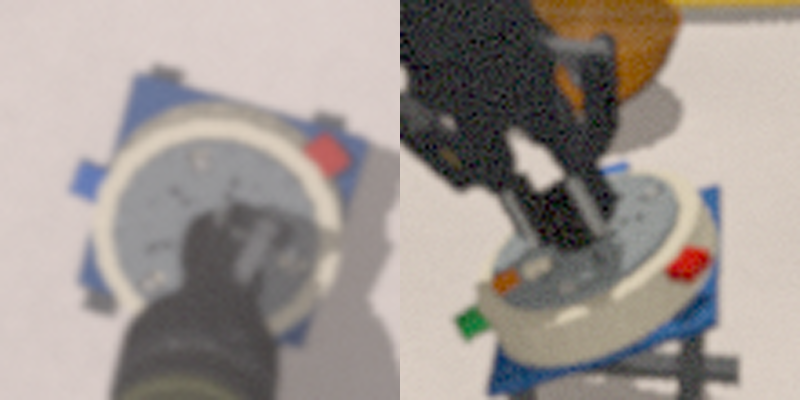

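Call:
arm_command --deltas '[{"travel": [-0.06, 0.01, 0.08], "delta_rot": [0, 0, 0], "jaw": 200}, {"travel": [0, 0, 0], "delta_rot": [0, 0, 0], "jaw": 150}, {"travel": [0, 0, 0], "delta_rot": [0, 0, 0], "jaw": 100}, {"travel": [0, 0, 0], "delta_rot": [0, 0, 0], "jaw": 60}, {"travel": [0, 0, 0], "delta_rot": [0, 0, 0], "jaw": 40}, {"travel": [0, 0, 0], "delta_rot": [0, 0, 0], "jaw": 40}, {"travel": [0, 0, 0], "delta_rot": [0, 0, 0], "jaw": 40}]'

```text
time_s: 13.5
position: [506.8, -56.2, 112.2]
tcp_rot: [0.825, 0.171, 0.508, -0.178]
force: [-0.1, 0.2, 0.1]
gripper_width: 72.0
```

```bash
python3 st.py 120
```

```text
t 13.5 q [-0.042  0.027 -0.84   0.262 -0.102  2.018] F [-0.06  0.16  0.1 ] T [ 0.1   0.39 -0.03] w 72.0
h -20.21 lat [-2.15 -1.25 -0.83]
rotfix [0.0007 0.0018 0.0001] to h 120.0 [-56.61  17.94 127.04]
zang 2.6008 Fn 0.14
```

Free; retreat along the axis and look.

Call:
arm_command --deltas '[{"travel": [-0.42, 0.12, 0.9], "delta_rot": [0, 0, 0], "jaw": 40}, {"travel": [-0.84, 0.24, 1.8], "delta_rot": [0, 0, 0], "jaw": 40}, {"travel": [-1.26, 0.36, 2.7], "delta_rot": [0, 0, 0], "jaw": 40}, {"travel": [-1.68, 0.48, 3.6], "delta_rot": [0, 0, 0], "jaw": 40}, {"travel": [-3, 0.7, 3.6], "delta_rot": [0, 0, 0], "jaw": 40}, {"travel": [-4, 0.3, 3], "delta_rot": [0, 0, 0], "jaw": 40}, {"travel": [-4, 0.3, 2], "delta_rot": [0, 0, 0], "jaw": 40}, {"travel": [-4, 0, 0], "delta_rot": [0, 0, 0], "jaw": 40}, {"travel": [0, 0, 0], "delta_rot": [0, 0, 0], "jaw": 40}, {"travel": [0, 0, 0], "delta_rot": [0, 0, 0], "jaw": 40}]'

```text
time_s: 14.75
position: [315.1, -31.1, 288.8]
tcp_rot: [0.826, 0.171, 0.507, -0.178]
force: [0.9, -0.7, 0.0]
gripper_width: 72.0
```

```bash
python3 look.py 10; python3 - <<'E'
from pose import *
D=fit('10'); angles(D,C0,N0)
D0=fit('0')
for s in('top','side'):
    for k in('0','10'):
        G=(D0 if k=='0' else D)[s,'grey'][0]
        c=np.median(G,0); n=N0
        for _ in range(10):
            I=abs((G-c)@n)<3; c=G[I].mean(0); n=np.linalg.svd(G[I]-c,full_matrices=False)[2][2]; n*=np.sign(n[2])
        print(s,k,I.sum(),n.round(3),'plate top h at centre',(((c-C0)@n)/(N0@n)).round(2),np.degrees(np.arccos(n@N0)).round(2))
c=cv2.resize(np.load('top10.npy')[160:250,230:330,::-1],(660,594),interpolation=cv2.INTER_CUBIC); cv2.imwrite('pics/t10.png',c)
E
```

```text
('top', 'green') ang 0.094 r 75.1 h -6.2
('top', 'red') ang 2.196 r 72.1 h -7.4
('top', 'blue') ang -1.965 r 73.5 h -8.4
('top', 'orange') ang 0.078 r 48.6 h -1.5
('side', 'green') ang 0.145 r 71.6 h -9.5
('side', 'red') ang 2.142 r 73.9 h -9.5
('side', 'blue') ang -2.002 r 73.5 h -8.1
('side', 'orange') ang 0.172 r 44.1 h -2.9
top 0 675 [-0.422  0.125  0.898] plate top h at centre 5.04 0.4
top 10 759 [-0.422  0.123  0.898] plate top h at centre -1.89 0.32
side 0 463 [-0.417  0.128  0.9  ] plate top h at centre 4.33 0.51
side 10 477 [-0.419  0.128  0.899] plate top h at centre -2.68 0.5
```

View pics/L10.png

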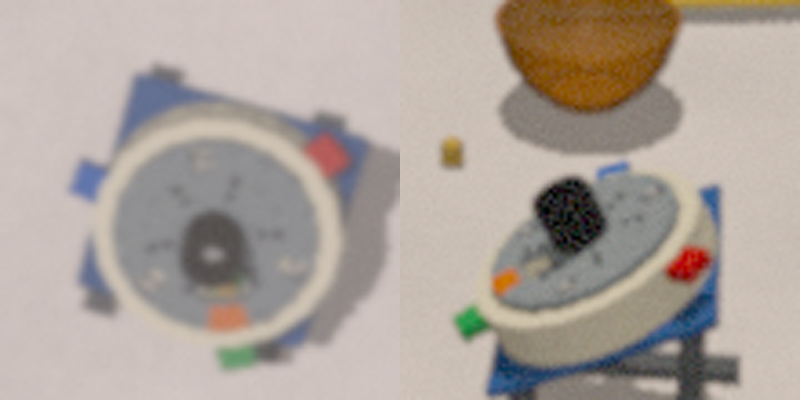

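View pics/t10.png

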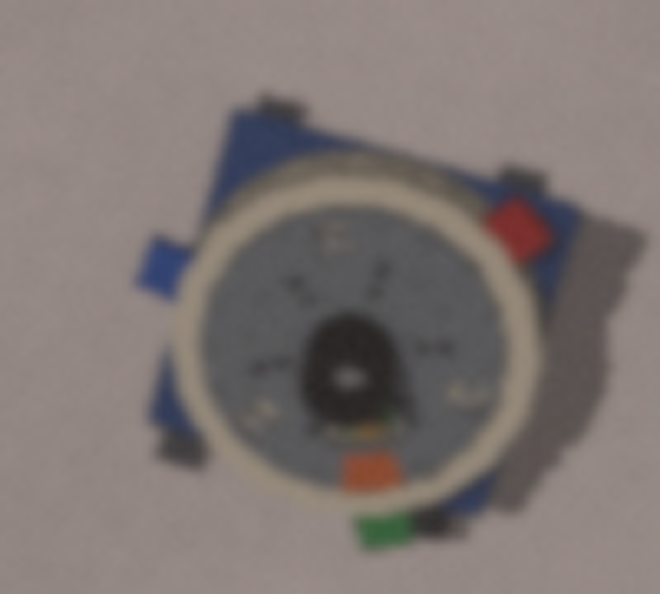

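```bash
python3 -c "
from rig import workorder
print(workorder.finish_job())"
```

```text
the job is handed in; nothing more can be done
None
```

The cover is turned to the green well and sits fully home over the pins. I let go of it, moved the arm clear and handed the job in at about 15 s of the 64 s allowed.

I gripped the collar, turned the cover about 1.49 rad clockwise, and pressed lightly over the last part until I felt it start to drop. I then pushed it down until it met a hard stop.

**Seating:** both cameras show the plate 7.0 mm lower than at the start. Its plane matches the housing axis to within 0.5°, the limit of the measurement.

**Angle:** the orange mark is at 0.08 rad (top camera) and 0.17 rad (side camera), against 0.09 and 0.15 rad for the green tab. The opening is therefore over the green well.

**Bystanders:** I did no separate final check on the nuts, screwdriver and shade. The arm touched only the collar, and the shade and one nut looked unmoved in the last side picture.

**Disagreement:** the camera images put the fingertips about 20 to 25 mm farther back along the tool than the reported TCP suggested. I placed the grasp from the images, and it held.

**Forces:** at checks during the job, the wrist force stayed below about 20 N.

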